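# Return the mixed-up spare fittings to their sample stations

## Task

The three loose spares (pressure gauge, ball valve, pipe tee) stand at each other's stations: park one on the empty parking plate on the way, and move them round until each spare stands upright in the middle of the rubber disc at the station that carries the same kind of fitting as its bolted-on sample. Keep the spares upright, set them down rather than dropping them, and leave the glass jar and the aluminium can where they are.

Things in the scene. Friction and masses are not known exactly. Their poses are not given: they have to be found in the camera images.
- gauge: Loose pressure gauge, 90 mm tall: round brass foot 54 mm across and 12 mm high, a 22 mm neck and a dark steel drum 60 mm across and 26 mm thick, on edge, centre 60 mm up. Its flat sides lie at y = -13 and +13 mm (white dial at +y): grip across y, about 62 mm up. About 0.3 kg. Origin: centre of the underside; z up.
- valve: Loose steel ball valve, 70 mm tall: foot plate 50 x 50 x 8 mm, 40 mm square body up to 40 mm high, a 32 mm pipe through it along x (x = -38 to +38 mm, 24 mm up), a 14 mm round stem, and a dark steel lever on top, 14 mm wide (y) and 12 mm high (58 to 70 mm up), running along x from -17 to +57 mm. Grip the lever across y, over the stem, 64 mm up. About 0.45 kg. Origin: centre of the underside; z up.
- tee: Loose steel pipe tee, 88 mm tall: round foot flange 68 mm across and 10 mm thick with four small bolt heads, an upright 34 mm pipe, and a side branch along +x, 28 mm thick, centre 40 mm up, ending in a 38 mm collar at x = 48 mm. Grip the upright pipe across y, about 64 mm up. About 0.55 kg. Origin: centre of the underside; z up.
- gauge_station: Fixed station whose bolted-on sample is a pressure gauge (shaped as the loose one). Aluminium plate 98 mm wide, 8 mm thick, from x = -50 to +175 mm. The spare's place is a black rubber disc, 80 mm across, top 12 mm above the table. The sample cannot be taken; it sits on a grey block at x = 120 mm, its top at most 106 mm up. Origin: on the table under the disc's centre; x from disc to sample, z up.
- valve_station: Fixed station whose bolted-on sample is a ball valve (shaped as the loose one). Aluminium plate 98 mm wide, 8 mm thick, from x = -50 to +175 mm. The spare's place is a black rubber disc, 80 mm across, top 12 mm above the table. The sample cannot be taken; it sits on a grey block at x = 120 mm, its top at most 106 mm up. Origin: on the table under the disc's centre; x from disc to sample, z up.
- tee_station: Fixed station whose bolted-on sample is a pipe tee (shaped as the loose one). Aluminium plate 98 mm wide, 8 mm thick, from x = -50 to +175 mm. The spare's place is a black rubber disc, 80 mm across, top 12 mm above the table. The sample cannot be taken; it sits on a grey block at x = 120 mm, its top at most 106 mm up. Origin: on the table under the disc's centre; x from disc to sample, z up.
- rest: Fixed parking plate without a sample: aluminium, 98 x 98 x 8 mm, with an 80 mm black rubber disc on it, top 12 mm above the table; empty at the start. Origin: on the table under the disc's centre, z up.
- jar: Bystander: closed glass jar, 40 mm across and 48 mm tall, black screw cap, standing loose on the table. Origin: centre of its underside.
- oil: Bystander: aluminium can, 38 mm across and 50 mm tall, standing loose on the table. Origin: centre of its underside.
Not all that is in view belongs to the job. What is shaped like the tee but purple is not meant.

How it is judged:
By the outcome, as a careful person would: the job done as asked, in the order asked, and still so for the second after the job is handed in, with the robot touching nothing.
It also fails if it takes over 118 s, if anything falls off the work surface, if the arm or the gripper's body presses on something with over 40 N, if the wrist force passes 120 N, or if a joint passes its speed limit or range.

## Robot

A 7-joint arm with a two-finger parallel gripper is mounted at the origin on the work surface. World frame = base frame: x ahead of the robot, y to its left, z up, the work surface at z = 0. Lengths are in m, angles in rad, forces in N, time in s.
With the tool pointing down it reaches from about 0.425 to 0.925 m from the base axis. Payload 6.8 kg.
Tool frame: the origin (TCP) lies between the finger pads; the fingertips stand 17 mm ahead of it and the grasp point (between the pads) lies 2 mm behind it; z points along the fingers, y is the line along which they close (so a half turn about z gives the same grasp; the last joint's range is limited). The gripper opens to 85 mm and grips with 20 to 120 N. Pads are 22 mm wide; open, the fingers measure 114 mm over their backs; the gripper's body (76 mm by 85 mm) begins 54 mm behind the grasp point. The pads swing forward as they close: fully open they stand 13 mm farther back than shut.
Start: joints at [1.002, 0.477, 0.022, 1.555, -0.011, 1.109, -0.083], TCP at [0.3, -0.605, 0.212] pointing down, gripper open.
Joint ranges: [-2.96, 2.96], [-0.34, 2.1], [-1.41, 1.46], [0.24, 2.44], [-1.37, 4.51], [0.17, 1.92], [-2.96, 2.96]. Speed limits (rad/s): [2.39, 2.39, 3.14, 3.14, 3.14, 3.14, 3.14].

## Interface

Orientations are given as a unit quaternion [w, x, y, z].
In Python, from station import bot gives the robot as it stands.
- The arm moves only by the shell command python3 -m handwheel 'ROWS' [FORCE]. ROWS is JSON, a list that holds one entry, the list of rows, each a list of 7 numbers: the finger opening in cm, from 0 to 8.54, then the shift along the world's x, y, z in cm, then the turn, a rotation vector about the world's x, y, z in degrees. A call has 1 to 12 rows; each row shifts and turns the commanded pose from where the row before left it; what a row does not reach is not made up. A row lasts 1/12 s, in which the tool goes at most 41.7 mm and 7.16 degrees, less where a joint would pass 70% of its speed; a pose out of reach is approached as far as the arm can. A call is refused whole if a number of a shift passes 4.17 or a number of a turn 7.16, either way. A call with a gripper value outside its range is refused whole. The fingers move at their own pace and stop on an object; FORCE is the grip in N (left out, the last holds). Time passes only in rows, so rows that do not move let the fingers close. It gives the time, the measured TCP pose, the force, the opening and the grip force at its end, in the units of the state.
- bot.sense(): the state, without advancing time (a new reading comes with each control period).
- bot.read_camera(name): name is "scene" or "top" or "wrist"; returns a dict with "color" (384x512x3 uint8, red, green, blue), "depth" (384x512 float32, m along the optical axis (not along the pixel's ray), 0 where there is no reading), "fx", "fy", "cx", "cy" (pixels), "position" and "orientation" of the camera in the world. Camera axes: x right, y up, looking along -z (the intrinsics and any distortion apply to the point x, -y, -z); pixel columns grow to the right and rows downward; lengths in m; the calibration is good to about 2 mm. A picture is of the moment at which its call begins.
- bot.hand_in(): hands the job in; it is judged then, once.
The state is a dict: "time_s": time; "joint_positions": joint angles; "joint_velocities": joint speeds; "joint_torque": joint torques, N m; "position": TCP position; "orientation": TCP orientation; "force": force on the tool from outside, world axes, zero at the start; "moment": the same for the moment, N m; "grip_width": finger opening in m; "finger_force": force on a finger pad.
Only numpy, scipy, OpenCV 4.12 (cv2) and the standard library are available. Lean on these libraries where they do the work, as an engineer would, in place of code of your own. Each camera call takes 0.05 s, during which the arm holds its last target. There are 200 camera calls.

## Working session

There is one attempt and no reset: what is moved stays moved. The work goes in short steps, Python scripts to look and compute and a shell command to move; the robot and the scene stay as the last step left them, time stands still between calls to the robot, and variables do not carry over. Pictures are saved under pics/ and viewed, at most 14 in all, crops included, and the job is handed in when it is done.

```bash
ls; mkdir -p pics; cat > h.py <<'E'
import numpy as np, cv2
from scipy.spatial.transform import Rotation as R
from station import bot
def cloud(c):
    d=c["depth"]; v,u=np.mgrid[:d.shape[0],:d.shape[1]]
    p=np.stack([(u-c["cx"])/c["fx"]*d,-(v-c["cy"])/c["fy"]*d,-d],-1)
    q=np.array(c["orientation"]); r=R.from_quat(q[[1,2,3,0]])
    w=r.apply(p.reshape(-1,3)).reshape(p.shape)+c["position"]
    w[d==0]=np.nan
    return w
def grab(name,fn=None):
    c=bot.read_camera(name)
    if fn: cv2.imwrite("pics/"+fn,c["color"][...,::-1])
    return c,cloud(c)
E
python3 - <<'E'
from h import *
print(bot.sense())
for n in("top","scene"):
    c,w=grab(n,n+"1.png"); np.savez(""+n+"1.npz",w=w,c=c["color"])
    print(n,{k:c[k] for k in c if k not in("color","depth")})
E
```

```text
pics
{'time_s': 0.0, 'joint_positions': array([ 1.00190654,  0.47778428,  0.02231656,  1.55647057, -0.01151576,
        1.10928398, -0.08310236]), 'joint_velocities': array([ 0.0004013 ,  0.00015488, -0.00270467, -0.00032244,  0.00057469,
       -0.00014586, -0.00042111]), 'joint_torque': array([ 6.86076032e-05, -5.96469319e+01,  1.60800129e+00, -2.81208390e+01,
        1.25310535e-02,  9.39571444e-03,  1.13520414e-05]), 'position': array([ 0.29986192, -0.60403018,  0.21062782]), 'orientation': array([-8.71079302e-04,  9.73572167e-01,  2.28377778e-01, -2.60949299e-04]), 'force': array([-0.10382379, -0.83051943,  0.42764257]), 'moment': array([-0.02713588,  0.01974572,  0.02225734]), 'finger_force': 0.0, 'grip_width': 0.08525155955263897}
top {'fx': 460.7955014848558, 'fy': 460.7955014848558, 'cx': 261.8182218438386, 'cy': 192.48307822113327, 'position': array([0.25669891, 0.00502007, 1.17119735]), 'orientation': array([-0.69690054, -0.05067   ,  0.05857456,  0.7129735 ])}
scene {'fx': 390.36382609086365, 'fy': 390.36382609086365, 'cx': 255.49230046428318, 'cy': 184.21752002242152, 'position': array([ 1.08913782, -0.16918325,  0.62465105]), 'orientation': array([0.72693121, 0.32401903, 0.24608186, 0.55319654])}
```

View pics/top1.png

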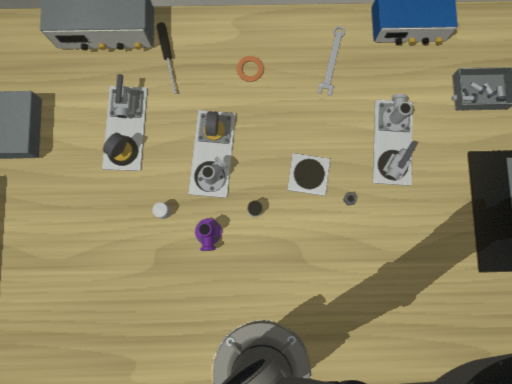

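View pics/scene1.png

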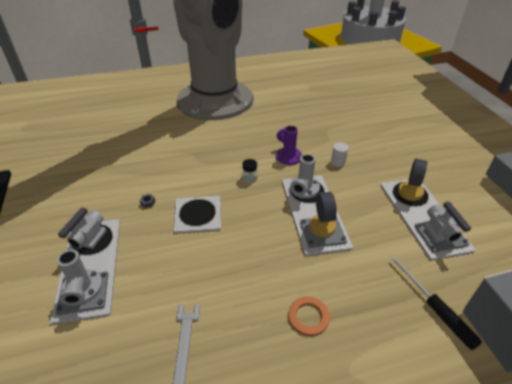

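Top view (up is +x, left is +y):
- **Left station:** valve sample at (123,100), loose gauge at (120,148).
- **Middle station:** gauge sample at (212,127), loose tee at (209,175).
- **Right station:** tee sample at (398,112), loose valve at (398,162).
- **Other items:** empty rest at (309,174), jar at (255,208), can at (160,210), purple decoy at (207,232), nut at (350,198).

What could be mistaken for each spare:
- **Tee:** loose (209,175), bolted (398,112) or purple (207,232). I take (209,175).
- **Valve:** loose (398,162) or bolted (123,100). I take (398,162).
- **Gauge:** loose (120,148) or bolted (212,127). I take (120,148).

```bash
cat > m.py <<'E'
from h import *
def rect(p):
    (c,s,a)=cv2.minAreaRect((p[:,:2]*1000).astype(np.float32)); return np.round(c,1),np.round(s,1),round(a,1)
def sel(w,c,u0,u1,v0,v1,z0,z1):
    p=w[v0:v1,u0:u1].reshape(-1,3); k=c[v0:v1,u0:u1].reshape(-1,3)
    m=(p[:,2]>z0)&(p[:,2]<z1); return p[m],k[m]
E
python3 - <<'E'
from m import *
D={n:np.load(n+"1.npz") for n in("top","scene")}
w,c=D["top"]["w"],D["top"]["c"]
for n in D: 
    z=D[n]["w"][...,2]; z=z[np.abs(z)<.02]; print(n,"table z",np.median(z))
P={"Lvalve":(100,150,80,175),"Mgauge":(185,238,105,200),"Rtee":(370,416,95,188),"rest":(285,333,150,198)}
for k,b in P.items():
    p,_=sel(w,c,*b,.004,.0165); print(k,rect(p),len(p))
# merged clouds around each spare
A=np.concatenate([D[n]["w"].reshape(-1,3) for n in D]); T=w.reshape(-1,3);S=D["scene"]["w"].reshape(-1,3)
for k,(u,v) in {"gauge":(120,148),"tee":(209,175),"valve":(398,162)}.items():
    q=w[v,u]; print(k,"seed",q.round(3))
    for nm,C in(("top",T),("scene",S)):
        m=(np.hypot(*(C[:,:2]-q[:2]).T)<.06)&(C[:,2]>.02); p=C[m]
        print(nm,"zmax",np.percentile(p[:,2],99).round(4))
        for z0,z1 in((.02,.03),(.045,.07),(.07,.078),(.078,.088),(.088,.097),(.097,.106)):
            s=p[(p[:,2]>z0)&(p[:,2]<z1)]
            if len(s)>8: print("  ",z0,z1,len(s),rect(s),s.mean(0).round(4)*1000)
for k,(u,v) in {"jar":(255,208),"can":(160,210),"purple":(204,229)}.items(): print(k,w[v,u].round(3))
img=cv2.imread("pics/top1.png")[85:195,95:420]; cv2.imwrite("pics/crop1.png",cv2.resize(img,None,fx=2.4,fy=2.4,interpolation=cv2.INTER_CUBIC))
E
```

```text
top table z -0.0011400074504648305
scene table z 0.0006993378652675464
Lvalve (array([621.7, 343.9]), array([253.3, 127.6]), 0.8) 1806
Mgauge (array([551.9, 117.4]), array([131.4, 246.1]), 89.3) 1819
Rtee (array([ 568.3, -350.1]), array([116.8, 230.9]), 83.5) 1613
rest (array([ 489.4, -129.4]), array([102.4, 107.9]), 80.4) 1329
gauge seed [0.548 0.337 0.063]
top zmax 0.1035
   0.02 0.03 128 (array([545.8, 337.9]), array([26.1, 52.3]), 53.4) [546.4 337.5  23.2]
   0.045 0.07 79 (array([546.3, 338.7]), array([ 3.7, 57.2]), 54.0) [546.2 338.8  59.6]
   0.07 0.078 34 (array([549.6, 344.1]), array([19.2, 60. ]), 46.2) [546.1 342.5  73.9]
   0.078 0.088 74 (array([554. , 348.3]), array([27. , 57.8]), 54.5) [549.  344.   83.1]
   0.088 0.097 120 (array([554.1, 348.7]), array([28.4, 49.6]), 53.0) [552.7 347.7  92.9]
   0.097 0.106 115 (array([554.1, 347.6]), array([26.6, 36.6]), 51.6) [553.3 347.7  99.8]
scene zmax 0.1024
   0.02 0.03 237 (array([557.2, 343.1]), array([53.2, 45.5]), 39.2) [560.4 341.   23.9]
   0.045 0.07 80 (array([554.6, 334.1]), array([23.7, 59.8]), 80.4) [568.  332.3  60
[... 1678 characters left out ...]
([40.3, 76.2]), 55.5) [ 492.7 -349.5   49.8]
   0.07 0.078 56 (array([ 514.3, -365.8]), array([14.4, 74. ]), 56.5) [ 512.  -364.    76.2]
   0.078 0.088 125 (array([ 513.6, -365.4]), array([14.1, 71.2]), 57.5) [ 514.1 -365.2   80.6]
scene zmax 0.0842
   0.02 0.03 145 (array([ 511.2, -347.2]), array([29.2, 76.2]), 41.2) [ 514.  -346.8   23.7]
   0.045 0.07 490 (array([ 500.9, -355.1]), array([36. , 77.8]), 55.3) [ 505.3 -354.2   52.1]
   0.07 0.078 66 (array([ 518.1, -362.8]), array([ 4.7, 71.8]), 55.7) [ 518.5 -362.7   75.2]
   0.078 0.088 250 (array([ 514.9, -367.1]), array([15.2, 72. ]), 57.0) [ 517.2 -367.1   82.1]
jar [0.394 0.008 0.042]
can [0.394 0.241 0.046]
purple [0.342 0.129 0.088]
```

View pics/crop1.png

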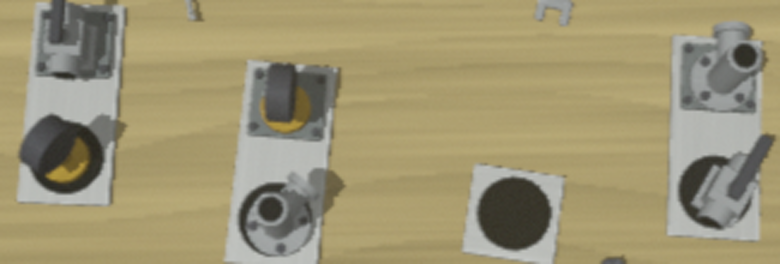

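Crop: left plate holds the loose brass-footed gauge at (62,155). Middle plate holds the grey tee at (272,212), with its branch up-right. Right plate holds the valve at (715,200), lever up-right. The rest at (515,213) is empty, so the choice is confirmed. I'll park the valve first.

```bash
python3 -m handwheel '[[[5,2.19,2.76,0,0,0,-6.6],[5,2.19,2.76,0,0,0,-6.6],[5,2.19,2.76,0,0,0,-6.6],[5,2.19,2.76,0,0,0,-6.6],[5,2.19,2.76,0,0,0,-6.6],[5,2.19,2.76,0,0,0,-6.6],[5,2.19,2.76,0,0,0,-6.6],[5,2.19,2.76,0,0,0,-6.6],[5,2.19,2.76,0,0,0,-6.6],[5,0,0,0,0,0,0],[5,0,0,0,0,0,0]]]' 50
cat >> m.py <<'E'
def onplane(cam,uv,z):
    q=np.array(cam["orientation"]); r=R.from_quat(q[[1,2,3,0]])
    d=r.apply(np.stack([(uv[:,0]-cam["cx"])/cam["fx"],-(uv[:,1]-cam["cy"])/cam["fy"],-np.ones(len(uv))],-1))
    return np.array(cam["position"])+d*((z-cam["position"][2])/d[:,2])[:,None]
def ang():
    x,y,z,w=bot.sense()["orientation"][[1,2,3,0]]; M=R.from_quat([x,y,z,w]).as_matrix()
    return np.degrees(np.arctan2(M[1,1],M[0,1])),M[:,2]
E
python3 - <<'E'
from m import *
from scipy.optimize import minimize
s=bot.sense();print(s["position"],ang())
c,w=grab("wrist","w1.png"); np.savez("w1.npz",w=w,c=c["color"]); print(c["position"])
q=np.array([.4974,-.3553])
p=w.reshape(-1,3); p=p[(np.hypot(*(p[:,:2]-q).T)<.075)&(p[:,2]>.076)&(p[:,2]<.09)]; print("lever",rect(p),p[:,2].mean(),len(p))
for n in("top","scene"):
    c,w=grab(n); im=c["color"]; hsv=cv2.cvtColor(im,cv2.COLOR_RGB2HSV)
    m=(hsv[...,1]<40)&(hsv[...,2]>110)&(w[...,2]<.018)&(w[...,2]>-.004)
    for k,x,y,L in(("valve_st",.62,.344,225),("gauge_st",.55,.117,225),("tee_st",.567,-.35,225),("rest",.489,-.129,98)):
        rr=.16 if L>100 else .08
        mk=(m&(np.hypot(w[...,0]-x,w[...,1]-y)<rr)).astype(np.uint8)
        nl,lab,st,_=cv2.connectedComponentsWithStats(mk); i=1+np.argmax(st[1:,4]); v,u=np.nonzero(lab==i)
        P=onplane(c,np.stack([u,v],-1).astype(float),.008)*1000
        print(n,k,rect(P/1000),len(P))
    if 1:
        m=(hsv[...,2]<70)&(np.hypot(w[...,0]-.489,w[...,1]+.129)<.046); v,u=np.nonzero(m)
        P=onplane(c,np.stack([u,v],-1).astype(float),.012); print("disc",P.mean(0)*1000,rect(P))
E
```

```text
time_s: 1.02
position: [0.4991, -0.3531, 0.2111]
orientation: [-0.001, 0.96, -0.281, -0.0]
force: [0.5, -0.5, 0.8]
grip_width: 0.0503
finger_force: 0.0
[ 0.4990993  -0.35313561  0.21108293] (np.float64(-122.6414118257894), array([-3.81772967e-04,  1.18228979e-03, -9.99999228e-01]))
[ 0.55718596 -0.39109109  0.3726459 ]
lever (array([ 514.4, -368.7]), array([13.8, 72.7]), 57.3) 0.08085740308226723 1234
top valve_st (array([617.3, 343.4]), array([ 99.8, 225. ]), 86.4) 1492
top gauge_st (array([544.5, 116.4]), array([ 99.5, 225. ]), 83.5) 1722
top tee_st (array([ 564.8, -353. ]), array([ 98.6, 226.1]), 85.8) 1502
top rest (array([ 483.6, -131.8]), array([99.2, 98.8]), 80.2) 721
disc [ 484.03028265 -131.77728152   12.        ] (array([ 484. , -132.3]), array([72.2, 70.6]), 88.7)
scene valve_st (array([622.8, 330.4]), array([ 84. , 221.5]), 51.4) 761
scene gauge_st (array([628.4, 143.2]), array([ 53.9, 116.3]), 49.4) 422
scene tee_st (array([ 567.9, -342.2]), array([ 71.3, 229.1]), 84.9) 1407
scene rest (array([ 485.1, -133.7]), array([ 98.4, 103.2]), 80.5) 760
disc [ 486.54455598 -134.10516716   12.        ] (array([ 485.2, -133.5]), array([74.6, 72.4]), 74.6)
```

View pics/w1.png

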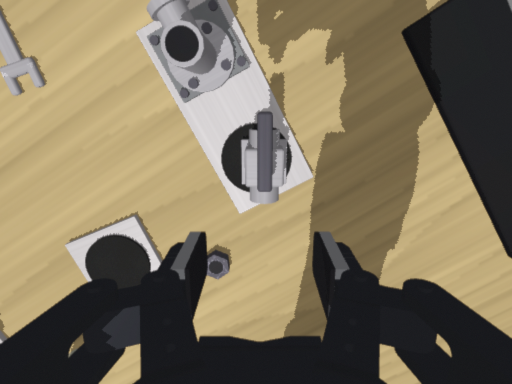

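Wrist view: the loose valve's lever is at (265,150), on the disc centred at (257,157). The tee sample is at (185,45) and the empty rest disc at (118,262). Top-camera plates measure 98–100 x 225 mm, so they agree with the given sizes. Going down toward the valve.

```bash
python3 -m handwheel '[[[5,0,0,-2.5,0,0,0],[5,0,0,-2.5,0,0,0],[5,0,0,-2.5,0,0,0],[5,0,0,-2.5,0,0,0],[5,0,0,0,0,0,0],[5,0,0,0,0,0,0]]]' 50; python3 -c "
from m import *
print(bot.sense()['position'],ang())"
```

```text
time_s: 1.67
position: [0.4954, -0.3572, 0.1108]
orientation: [-0.0, 0.959, -0.285, -0.001]
force: [0.6, -0.8, 0.4]
grip_width: 0.0502
finger_force: 0.0
[ 0.49537655 -0.35718421  0.11080041] (np.float64(-123.12012675441954), array([-2.82291565e-03,  9.34040084e-04, -9.99995579e-01]))
```

```bash
python3 -m handwheel '[[[5,0.1,0.05,-1.8,0,0,0],[5,0.1,0.05,-1.8,0,0,0],[5,0,0,0,0,0,0],[5,0,0,0,0,0,0],[1,0,0,0,0,0,0],[1,0,0,0,0,0,0],[1,0,0,0,0,0,0],[1,0,0,0,0,0,0],[1,0,0,0,0,0,0],[1,0,0,0,0,0,0]]]' 50; python3 -c "
from m import *
print(bot.sense()['position'],ang())"
```

```text
time_s: 2.5
position: [0.4994, -0.3552, 0.0759]
orientation: [0.0, 0.959, -0.284, 0.0]
force: [0.1, 0.3, 0.4]
grip_width: 0.0101
finger_force: 0.0
[ 0.49936141 -0.35524931  0.07590149] (np.float64(-122.9968427145391), array([ 3.11689210e-04, -1.69454678e-04, -9.99999937e-01]))
```

```bash
python3 - <<'E'
from m import *
c,w=grab("wrist","w2.png")
s,ws=grab("scene"); cv2.imwrite("pics/s2.png",cv2.resize(s["color"][150:330,20:200,::-1],None,fx=3,fy=3))
E
```

```text
(no output)
```

View pics/w2.png

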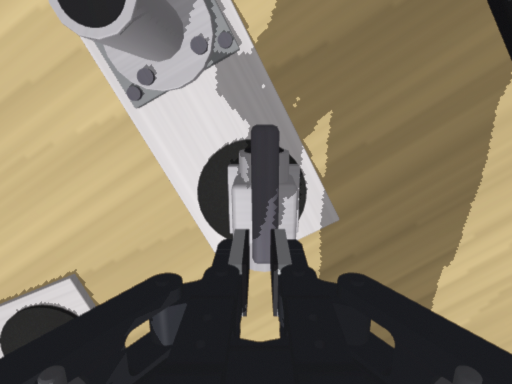

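View pics/s2.png

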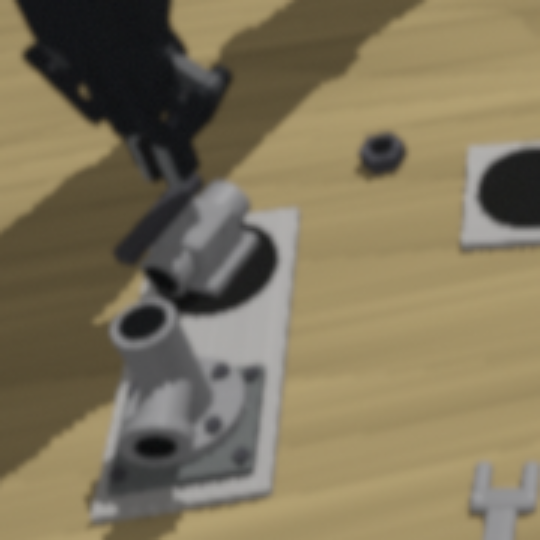

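Wrist view: fingertips at (238,232) and (282,232) straddle the lever's near half at (265,240). The scene crop shows the fingers at the lever's stem end, near (180,180). The width only reached its 10 mm setpoint without any force, so I'll command full closure and read it again.

```bash
python3 -m handwheel '[[[0,0,0,0,0,0,0],[0,0,0,0,0,0,0],[0,0,0,0,0,0,0],[0,0,0,0,0,0,0]]]' 50; python3 - <<'E'
from m import *
c,w=grab("wrist"); s=bot.sense(); print(s["grip_width"],s["finger_force"])
q=np.array(c["orientation"]); r=R.from_quat(q[[1,2,3,0]])
def proj(P):
    p=r.inv().apply(P-c["position"]); return c["cx"]+c["fx"]*p[0]/-p[2], c["cy"]-c["fy"]*p[1]/-p[2]
print("tcp px",proj(s["position"]),"tip px",proj(s["position"]-[0,0,.017]))
for uv in((265,140),(265,200),(265,225),(265,250),(240,240),(287,240),(265,258)): print(uv,w[uv[1],uv[0]].round(4))
cv2.imwrite("pics/w3.png",cv2.resize(c["color"][110:330,180:350,::-1],None,fx=3,fy=2.7))
E
```

```text
time_s: 2.93
position: [0.4992, -0.3552, 0.0755]
orientation: [-0.0, 0.959, -0.284, -0.0]
force: [0.2, -1.5, -0.3]
grip_width: -0.0001
finger_force: 0.0
0.00011683071803682263 0.0
tcp px (np.float64(258.69087777742806), np.float64(231.91596246458988)) tip px (np.float64(258.7789978439049), np.float64(220.45364462633836))
(265, 140) [ 0.5395 -0.385   0.0813]
(265, 200) [ 0.5142 -0.3687  0.0817]
(265, 225) [ 0.5027 -0.3613  0.0811]
(265, 250) [ 0.5077 -0.3638  0.121 ]
(240, 240) [ 0.51   -0.3521  0.1019]
(287, 240) [ 0.4762 -0.3613  0.0509]
(265, 258) [ 0.5072 -0.3634  0.1265]
```

View pics/w3.png

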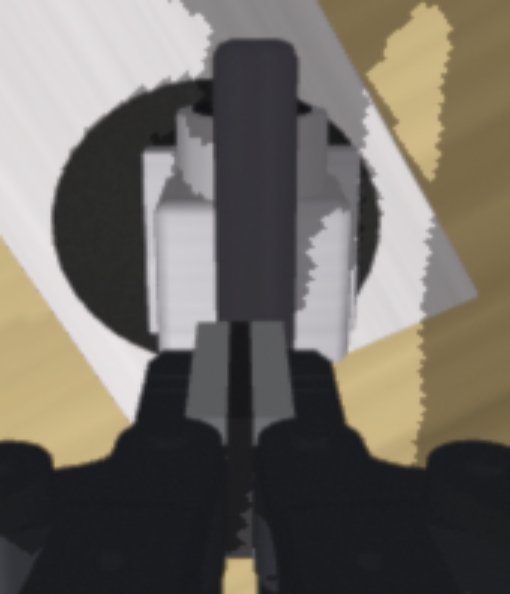

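```bash
python3 - <<'E'
from m import *
c,w=grab("wrist"); s=bot.sense(); print(s["position"])
for u in(250,253,259,264,268,272):
    print(u,[tuple((w[v,u]*1000).round(0)) for v in(226,229,232,236,242,248)])
c,w=grab("scene"); p=w[190:240,50:100].reshape(-1,3); d=np.hypot(p[:,0]-.4992,p[:,1]+.3552); k=c["color"][190:240,50:100].reshape(-1,3)
m=(d<.03)&(p[:,2]>.084); o=np.argsort(p[m][:,2])[:25]; print((p[m][o]*1000).round(0)[::3],k[m][o][::3].tolist())
E
```

```text
[ 0.4992287  -0.35518763  0.07555534]
250 [(np.float64(497.0), np.float64(-347.0), np.float64(51.0)), (np.float64(511.0), np.float64(-358.0), np.float64(100.0)), (np.float64(511.0), np.float64(-358.0), np.float64(103.0)), (np.float64(511.0), np.float64(-358.0), np.float64(107.0)), (np.float64(511.0), np.float64(-359.0), np.float64(114.0)), (np.float64(511.0), np.float64(-359.0), np.float64(119.0))]
253 [(np.float64(505.0), np.float64(-356.0), np.float64(80.0)), (np.float64(510.0), np.float64(-359.0), np.float64(99.0)), (np.float64(510.0), np.float64(-360.0), np.float64(103.0)), (np.float64(510.0), np.float64(-360.0), np.float64(107.0)), (np.float64(510.0), np.float64(-360.0), np.float64(113.0)), (np.float64(510.0), np.float64(-360.0), np.float64(119.0))]
259 [(np.float64(504.0), np.float64(-359.0), np.float64(82.0)), (np.float64(509.0), np.float64(-362.0), np.float64(100.0)), (np.float64(509.0), np.float64(-361.0), np.float64(102.0)), (np.float64(509.0), np.float64(-362.0), np.float64(107.0)), (np.float64(509.0), np.float64(-362.0), np.float64(113.0)), (np.float64(509.0), np.float64(
[... 734 characters left out ...]
 np.float64(120.0))]
272 [(np.float64(501.0), np.float64(-364.0), np.float64(82.0)), (np.float64(506.0), np.float64(-367.0), np.float64(99.0)), (np.float64(506.0), np.float64(-367.0), np.float64(103.0)), (np.float64(506.0), np.float64(-367.0), np.float64(107.0)), (np.float64(505.0), np.float64(-366.0), np.float64(112.0)), (np.float64(506.0), np.float64(-366.0), np.float64(118.0))]
[[ 502. -359.   84.]
 [ 514. -362.   84.]
 [ 491. -349.   85.]
 [ 500. -349.   96.]
 [ 507. -362.   98.]
 [ 512. -352.  100.]
 [ 507. -363.  101.]
 [ 512. -357.  102.]
 [ 509. -360.  103.]] [[38, 37, 40], [36, 36, 39], [69, 68, 74], [52, 53, 57], [75, 69, 53], [59, 60, 63], [70, 65, 57], [74, 72, 67], [63, 61, 55]]
```

Both cameras put the closed fingertips at z≈98 mm, above the lever top at 82 mm. The reported TCP implies 58 mm, so the real tool sits about 40 mm higher than reported. The finger centre in x and y agrees to about 3 mm. From here I'll set heights by sight: open, shift sideways, go down 2 cm, check again.

```bash
python3 -m handwheel '[[[4.5,-0.2,-0.25,0,0,0,0],[4.5,0,0,0,0,0,0],[4.5,0,0,0,0,0,0],[4.5,0,0,0,0,0,0],[4.5,0,0,-1,0,0,0],[4.5,0,0,-1,0,0,0],[4.5,0,0,0,0,0,0],[4.5,0,0,0,0,0,0],[4.5,0,0,0,0,0,0]]]' 50
cat >> m.py <<'E'
def tips():
    """lowest finger points seen by the wrist camera (dark gripper points close to the tool axis)"""
    c,w=grab("wrist"); s=bot.sense(); M=R.from_quat(s["orientation"][[1,2,3,0]]).as_matrix()
    l=(w-s["position"])@M  # tool frame
    return c,w,l,s
E
python3 - <<'E'
from m import *
c,w,l,s=tips(); print(s["position"],s["grip_width"],s["force"])
for u in(225,230,235,240,245,280,285,290,295): 
    print(u,[(v,*(l[v,u]*1000).round(0)) for v in range(214,240,4)])
E
```

```text
time_s: 3.83
position: [0.4971, -0.3576, 0.0552]
orientation: [-0.0, 0.959, -0.284, -0.0]
force: [0.8, 0.1, -0.1]
grip_width: 0.0448
finger_force: 0.0
[ 0.49733247 -0.35772846  0.05554935] 0.045279095994539074 [-0.00409591 -0.16974755 -0.0443053 ]
225 [(214, np.float64(8.0), np.float64(-18.0), np.float64(5.0)), (218, np.float64(6.0), np.float64(-19.0), np.float64(6.0)), (222, np.float64(4.0), np.float64(-18.0), np.float64(5.0)), (226, np.float64(1.0), np.float64(-18.0), np.float64(4.0)), (230, np.float64(-2.0), np.float64(-19.0), np.float64(7.0)), (234, np.float64(-3.0), np.float64(-19.0), np.float64(4.0)), (238, np.float64(-6.0), np.float64(-19.0), np.float64(6.0))]
230 [(214, np.float64(8.0), np.float64(-16.0), np.float64(5.0)), (218, np.float64(6.0), np.float64(-16.0), np.float64(5.0)), (222, np.float64(4.0), np.float64(-16.0), np.float64(4.0)), (226, np.float64(2.0), np.float64(-16.0), np.float64(4.0)), (230, np.float64(-1.0), np.float64(-16.0), np.float64(4.0)), (234, np.float64(-3.0), np.float64(-16.0), np.float64(4.0)), (238, np.float64(-6.0), np.float64(-16.0), np.float64(4.0
[... 2295 characters left out ...]
(17.0), np.float64(4.0)), (226, np.float64(2.0), np.float64(17.0), np.float64(4.0)), (230, np.float64(-1.0), np.float64(17.0), np.float64(5.0)), (234, np.float64(-3.0), np.float64(17.0), np.float64(3.0)), (238, np.float64(-5.0), np.float64(17.0), np.float64(3.0))]
295 [(214, np.float64(-3.0), np.float64(23.0), np.float64(36.0)), (218, np.float64(-6.0), np.float64(24.0), np.float64(37.0)), (222, np.float64(-9.0), np.float64(24.0), np.float64(36.0)), (226, np.float64(-11.0), np.float64(24.0), np.float64(36.0)), (230, np.float64(-14.0), np.float64(24.0), np.float64(36.0)), (234, np.float64(-17.0), np.float64(24.0), np.float64(37.0)), (238, np.float64(-20.0), np.float64(24.0), np.float64(36.0))]
```

```bash
python3 -m handwheel '[[[4,0,0,-1,0,0,0],[4,0,0,-0.9,0,0,0],[4,0,0,0,0,0,0],[4,0,0,0,0,0,0],[0,0,0,0,0,0,0],[0,0,0,0,0,0,0],[0,0,0,0,0,0,0],[0,0,0,0,0,0,0],[0,0,0,0,0,0,0],[0,0,0,0,0,0,0]]]' 50
```

```text
time_s: 4.72
position: [0.4976, -0.3577, 0.0369]
orientation: [0.0, 0.959, -0.284, 0.0]
force: [0.2, -0.2, 0.8]
grip_width: 0.0131
finger_force: 49.6
```

```bash
python3 -m handwheel '[[[0,0,0,0.5,0,0,0],[0,0,0,1.5,0,0,0],[0,0,0,2.5,0,0,0],[0,0,0,2.5,0,0,0],[0,0,0,2.5,0,0,0],[0,0,0,1.5,0,0,0],[0,0,0,1,0,0,0],[0,0,0,0,0,0,0]]]' 60 && python3 -m handwheel '[[[0,-0.1,1,0,0,0,0],[0,-0.1,2,0,0,0,0],[0,-0.1,2.5,0,0,0,0],[0,-0.1,2.5,0,0,0,0],[0,-0.15,2.5,0,0,0,0],[0,-0.15,2.5,0,0,0,0],[0,-0.15,2.5,0,0,0,0],[0,-0.15,2.5,0,0,0,0],[0,-0.1,2.5,0,0,0,0],[0,-0.1,1.5,0,0,0,0],[0,-0.1,0.5,0,0,0,0],[0,0,0,0,0,0,0]]]' 
python3 - <<'E'
from m import *
c,w=grab("wrist","w4.png"); s,ws=grab("scene","s4.png")
print(bot.sense()["position"],bot.sense()["grip_width"])
E
```

```text
time_s: 5.38
position: [0.4979, -0.3584, 0.1586]
orientation: [0.0, 0.959, -0.284, 0.001]
force: [0.4, -0.5, -3.7]
grip_width: 0.0125
finger_force: 58.8
time_s: 6.38
position: [0.4829, -0.1306, 0.1553]
orientation: [-0.0, 0.959, -0.282, -0.002]
force: [0.6, -0.3, -5.4]
grip_width: 0.0128
finger_force: 58.8
[ 0.48355557 -0.13340533  0.15590012] 0.012841826886407138
```

View pics/s4.png

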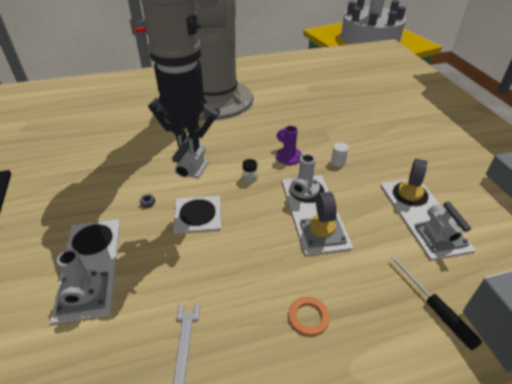

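Scene: the valve hangs upright in the gripper at (190,160), above the rest. The tee station disc at (92,238) is now free. Lowering onto the rest.

```bash
python3 -m handwheel '[[[0,0.1,0.1,-1,0,0,0],[0,0,0,-2,0,0,0],[0,0,0,-2.5,0,0,0],[0,0,0,-2.5,0,0,0],[0,0,0,-1.5,0,0,0],[0,0,0,-1,0,0,0],[0,0,0,-0.5,0,0,0],[0,0,0,-0.4,0,0,0],[0,0,0,0,0,0,0],[0,0,0,0,0,0,0],[0,0,0,0,0,0,0]]]'
```

```text
time_s: 7.4
position: [0.4861, -0.1319, 0.0434]
orientation: [-0.0, 0.959, -0.284, 0.001]
force: [-0.1, 0.1, -4.6]
grip_width: 0.0127
finger_force: 58.7
```

```bash
python3 -m handwheel '[[[0,0,0,-0.2,0,0,0],[0,0,0,-0.2,0,0,0],[0,0,0,-0.15,0,0,0],[0,0,0,0,0,0,0],[0,0,0,0,0,0,0]]]'
```

```text
time_s: 7.82
position: [0.4852, -0.1316, 0.037]
orientation: [0.0, 0.959, -0.284, -0.0]
force: [0.2, -0.3, -4.5]
grip_width: 0.0134
finger_force: 58.9
```

```bash
python3 -m handwheel '[[[0,0,0,-0.1,0,0,0],[0,0,0,0,0,0,0],[0,0,0,0,0,0,0]]]'; python3 -m handwheel '[[[0,0,0,-0.1,0,0,0],[0,0,0,0,0,0,0],[0,0,0,0,0,0,0]]]'
```

```text
time_s: 8.07
position: [0.4854, -0.1316, 0.0368]
orientation: [-0.0, 0.959, -0.284, 0.0]
force: [-2.4, 0.5, 4.8]
grip_width: 0.0127
finger_force: 60.0
time_s: 8.32
position: [0.4855, -0.1316, 0.0368]
orientation: [-0.0, 0.959, -0.284, 0.0]
force: [-6.0, 1.6, 17.1]
grip_width: 0.013
finger_force: 61.7
```

Contact is confirmed. Releasing, lifting, and moving over the tee.

```bash
python3 -m handwheel '[[[0,0,0,0.15,0,0,0],[0,0,0,0,0,0,0],[4.5,0,0,0,0,0,0],[4.5,0,0,0,0,0,0],[4.5,0,0,0,0,0,0],[4.5,0,0,0,0,0,0],[4.5,0,0,1,0,0,0],[4.5,0,0,2.5,0,0,0],[4.5,0,0,3,0,0,0],[4.5,0,0,3,0,0,0],[4.5,0,0,2.5,0,0,0],[4.5,0,0,0,0,0,0]]]' && python3 -m handwheel '[[[6.5,0,1.5,0,0,0,0],[6.5,-0.1,2.5,0,0,0,-1.5],[6.5,-0.1,2.5,0,0,0,-1.5],[6.5,-0.1,2.5,0,0,0,-1.5],[6.5,-0.1,2.5,0,0,0,-1.5],[6.5,-0.1,2.5,0,0,0,-1.5],[6.5,-0.1,2.5,0,0,0,-1.5],[6.5,-0.1,2.5,0,0,0,0],[6.5,-0.1,2.5,0,0,0,0],[6.5,-0.1,2,0,0,0,0],[6.5,-0.1,1.5,0,0,0,0],[6.5,0,0,0,0,0,0]]]' && python3 -m handwheel '[[[6.5,0,0,0,0,0,0],[6.5,0,0,0,0,0,0],[6.5,0,0,0,0,0,0]]]'
cat > st.py <<'E'
from m import *
from scipy.optimize import least_squares
# circle of given radius from top ring points of tee etc.
def circ(p,r): 
    f=lambda q:np.hypot(p[:,0]-q[0],p[:,1]-q[1])-r
    return least_squares(f,p[:,:2].mean(0),loss="soft_l1",f_scale=.001).x
E
python3 - <<'E'
from st import *
c,w=grab("wrist","w5.png"); s=bot.sense(); print(s["position"],s["joint_positions"].round(2),ang()[0])
p=w.reshape(-1,3); q=np.array([.4768,.1179]); d=np.hypot(*(p[:,:2]-q).T)
k=c["color"].reshape(-1,3)
a=p[(d<.03)&(p[:,2]>.095)&(p[:,2]<.106)]; print("top ring",rect(a),a[:,2].mean(),len(a))
b=p[(d<.08)&(d>.02)&(p[:,2]>.058)&(p[:,2]<.075)]; print("branch",rect(b),b.mean(0),len(b))
t,wt=grab("top"); P=wt.reshape(-1,3)
for nm,x,y in(("valve",.4855,-.1316),):
    m=(np.hypot(P[:,0]-x,P[:,1]-y)<.07)&(P[:,2]>.076)&(P[:,2]<.088); print(nm,rect(P[m]),P[m][:,2].mean())
s2,wt=grab("scene"); P=wt.reshape(-1,3); m=(np.hypot(P[:,0]-x,P[:,1]-y)<.07)&(P[:,2]>.076)&(P[:,2]<.088); print("valve sc",rect(P[m]),P[m][:,2].mean())
E
```

```text
time_s: 9.32
position: [0.4887, -0.1324, 0.1623]
orientation: [-0.001, 0.959, -0.284, 0.005]
force: [0.8, 0.1, 0.6]
grip_width: 0.045
finger_force: 0.0
time_s: 10.32
position: [0.4748, 0.122, 0.1568]
orientation: [-0.001, 0.934, -0.356, -0.0]
force: [-0.1, -0.0, -0.7]
grip_width: 0.065
finger_force: 0.0
time_s: 10.57
position: [0.4753, 0.1168, 0.1566]
orientation: [0.0, 0.933, -0.359, 0.0]
force: [0.3, 0.1, -1.3]
grip_width: 0.0654
finger_force: 0.0
[0.47534878 0.11690873 0.15660812] [-0.31  0.24 -0.07  2.04  0.02  0.86 -2.7 ] -132.11901948458922
top ring (array([476.3, 116.8]), array([32.8, 33.5]), 46.6) 0.09972077263694312 1700
branch (array([501.8,  96.4]), array([35.9, 32.5]), 44.4) [0.50289869 0.09405294 0.06456096] 1310
valve (array([ 502.2, -140.1]), array([13.8, 74.8]), 57.0) 0.0801802304070119
valve sc (array([ 504.8, -142.6]), array([14.6, 71.6]), 57.2) 0.08157608962115012
```

View pics/w5.png

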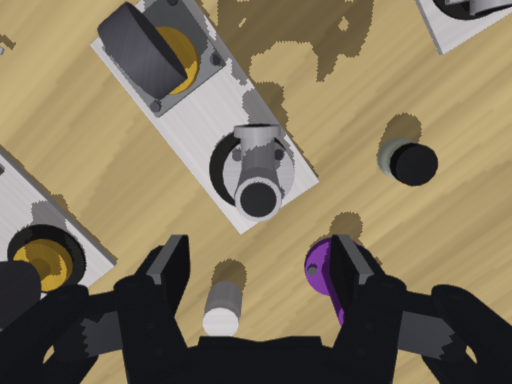

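Wrist view: tee ring at (258,198) with its branch up at (257,135), between the open fingers. The purple decoy is at (325,268) and the can at (222,318), both clear of the fingers. The parked valve stands upright at its proper height. Going down on the tee.

```bash
python3 -m handwheel '[[[6.5,0.1,0.05,-1.5,0,0,0],[6.5,0,0,-2.5,0,0,0],[6.5,0,0,-2.5,0,0,0],[6.5,0,0,-2.5,0,0,0],[6.5,0,0,-1.5,0,0,0],[6.5,0,0,-1,0,0,0],[6.5,0,0,-0.7,0,0,0],[6.5,0,0,0,0,0,0],[6.5,0,0,0,0,0,0],[6.5,0,0,0,0,0,0]]]' 60 && python3 -m handwheel '[[[0,0,0,0,0,0,0],[0,0,0,0,0,0,0],[0,0,0,0,0,0,0],[0,0,0,0,0,0,0],[0,0,0,0,0,0,0],[0,0,0,0,0,0,0]]]' 60
```

```text
time_s: 11.55
position: [0.4771, 0.119, 0.0355]
orientation: [-0.001, 0.934, -0.358, 0.001]
force: [-1.0, -0.4, -0.1]
grip_width: 0.0651
finger_force: 0.0
time_s: 12.05
position: [0.4763, 0.1186, 0.0353]
orientation: [-0.0, 0.934, -0.359, 0.0]
force: [-1.8, -1.4, 5.5]
grip_width: 0.0327
finger_force: 58.8
```

```bash
python3 -m handwheel '[[[0,0,0,0.5,0,0,0],[0,0,0,1.5,0,0,0],[0,0,0,2.5,0,0,0],[0,0,0,2.5,0,0,0],[0,0,0,2.5,0,0,0],[0,0,0,2,0,0,0],[0,0,0,1,0,0,0],[0,0,0,0,0,0,0],[0,0,0,0,0,0,0]]]' 60
cat >> st.py <<'E'
def disc(n,x,y):
    c,w=grab(n); g=c["color"].max(-1)
    m=((g<80)&(np.hypot(w[...,0]-x,w[...,1]-y)<.05)&(w[...,2]<.02)).astype(np.uint8)
    nl,lab,st,_=cv2.connectedComponentsWithStats(m); i=1+np.argmax(st[1:,4])
    ct=max(cv2.findContours((lab==i).astype(np.uint8),0,1)[0],key=len)[:,0].astype(float)
    P=onplane(c,ct,.012); f=least_squares(lambda q:np.hypot(P[:,0]-q[0],P[:,1]-q[1])-q[2],[*P[:,:2].mean(0),.04],loss="soft_l1",f_scale=.002)
    return (f.x*1000).round(1),st[i,4]
E
python3 - <<'E'
from st import *
for n in("top","scene"):
    print(n,"tee_st",disc(n,.503,-.349),"gauge_st",disc(n,.483,.122))
s=bot.sense();print(s["position"],ang(),s["grip_width"])
E
```

```text
time_s: 12.8
position: [0.4757, 0.1186, 0.159]
orientation: [0.0, 0.934, -0.358, -0.0]
force: [-0.9, -0.8, -6.1]
grip_width: 0.0329
finger_force: 61.0Traceback (most recent call last):
  File "<stdin>", line 3, in <module>
  File "st.py", line 10, in disc
    nl,lab,st,_=cv2.connectedComponentsWithStats(m); i=1+np.argmax(st[1:,4])
                                                         ~~~~~~~~~^^^^^^^^^^
    return _wrapfunc(a, 'argmax', axis=axis, out=out, **kwds)
    return bound(*args, **kwds)
ValueError: attempt to get argmax of an empty sequence
```

```bash
python3 -m handwheel '[[[0,0,-1,0,0,0,0],[0,0.1,-2,0,0,0,0],[0,0.15,-2.5,0,0,0,0],[0,0.15,-2.5,0,0,0,0],[0,0.15,-2.5,0,0,0,0],[0,0.15,-2.5,0,0,0,0],[0,0.15,-2.5,0,0,0,0],[0,0.15,-2.5,0,0,0,0],[0,0.15,-2.5,0,0,0,0],[0,0.15,-2.5,0,0,0,0],[0,0.15,-2.5,0,0,0,0],[0,0.15,-2.5,0,0,0,0]]]' && python3 -m handwheel '[[[0,0.15,-2.5,0,0,0,0],[0,0.15,-2.5,0,0,0,0],[0,0.15,-2.5,0,0,0,0],[0,0.15,-2.5,0,0,0,0],[0,0.15,-2.5,0,0,0,0],[0,0.15,-2.5,0,0,0,0],[0,0.15,-2,0,0,0,0],[0,0.15,-1.3,0,0,0,0],[0,0,-0.5,0,0,0,0],[0,0,0,0,0,0,0],[0,0,0,0,0,0,0],[0,0,0,0,0,0,0]]]'
python3 - <<'E'
from st import *
c,w=grab("wrist","w6.png"); 
for n,x,y in(("top",.483,.122),("scene",.483,.122),("scene",.503,-.349)):
    try: print(n,x,disc(n,x,y))
    except Exception as e: print(n,"none")
s=bot.sense();print(s["position"],ang(),s["grip_width"],s["force"])
# held tee top ring in wrist cloud
l=(w-s["position"]); p=l.reshape(-1,3); d=np.hypot(p[:,0],p[:,1]); 
a=p[(d<.04)&(p[:,2]>.055)&(p[:,2]<.075)]; print("ring",rect(a),a[:,2].mean() if len(a) else 0,len(a))
E
```

```text
time_s: 13.9
position: [0.4909, -0.1631, 0.1584]
orientation: [0.0, 0.933, -0.359, -0.001]
force: [0.0, -0.3, -6.6]
grip_width: 0.0325
finger_force: 61.0
time_s: 14.9
position: [0.5045, -0.3472, 0.1592]
orientation: [-0.001, 0.934, -0.357, -0.001]
force: [-0.1, 0.5, -5.7]
grip_width: 0.0329
finger_force: 60.9
top 0.483 (array([483.1, 123.4,  36.8]), np.int32(681))
scene 0.483 (array([483.7, 120.6,  36.2]), np.int32(541))
scene 0.503 (array([ 504.8, -351.4,   38. ]), np.int32(897))
[ 0.50452855 -0.34815043  0.15970026] (np.float64(-131.91394441090418), array([ 1.16271160e-04,  3.52648767e-04, -9.99999931e-01])) 0.03277620181163169 [ 0.8020152  -0.15492793 -6.09911443]
ring (array([ 0.5, -0.4]), array([79.4, 34.1]), 41.8) 0.06562739728691336 12595
```

View pics/w6.png

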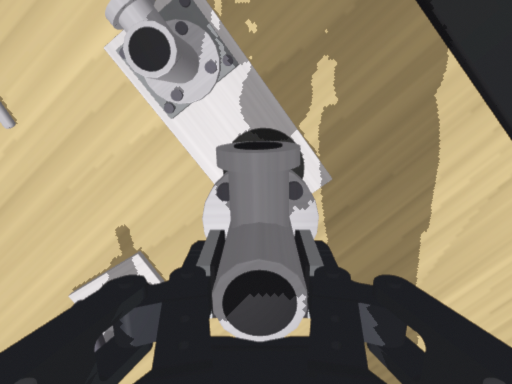

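Wrist view: the tee is held upright, its ring at (259,302) and collar at (258,155). The free disc shows at (265,150) on the tee station, with the tee sample at (150,50). Lowering.

```bash
python3 -m handwheel '[[[0,-0.1,-0.1,-1,0,0,0],[0,0,0,-2,0,0,0],[0,0,0,-2.5,0,0,0],[0,0,0,-2.5,0,0,0],[0,0,0,-1.5,0,0,0],[0,0,0,-1,0,0,0],[0,0,0,-0.8,0,0,0],[0,0,0,-0.6,0,0,0],[0,0,0,0,0,0,0],[0,0,0,0,0,0,0],[0,0,0,0,0,0,0]]]' && python3 -m handwheel '[[[0,0,0,-0.15,0,0,0],[0,0,0,0,0,0,0],[0,0,0,0,0,0,0]]]'
```

```text
time_s: 16.02
position: [0.504, -0.3507, 0.0416]
orientation: [0.0, 0.934, -0.358, 0.001]
force: [-0.9, 0.5, -6.2]
grip_width: 0.0326
finger_force: 60.8
time_s: 16.27
position: [0.5035, -0.3503, 0.0395]
orientation: [0.0, 0.934, -0.358, 0.0]
force: [-0.0, -0.0, -5.5]
grip_width: 0.0328
finger_force: 60.8
```

```bash
python3 -m handwheel '[[[0,0,0,-0.2,0,0,0],[0,0,0,0,0,0,0],[0,0,0,0,0,0,0]]]';  python3 -m handwheel '[[[0,0,0,-0.1,0,0,0],[0,0,0,0,0,0,0],[0,0,0,0,0,0,0]]]'; python3 -m handwheel '[[[0,0,0,-0.1,0,0,0],[0,0,0,0,0,0,0],[0,0,0,0,0,0,0]]]'
```

```text
time_s: 16.52
position: [0.5031, -0.3501, 0.037]
orientation: [-0.0, 0.934, -0.358, -0.0]
force: [-0.2, 0.3, -6.9]
grip_width: 0.033
finger_force: 60.8
time_s: 16.77
position: [0.5032, -0.3501, 0.036]
orientation: [-0.0, 0.934, -0.358, -0.0]
force: [-0.1, -0.5, -7.1]
grip_width: 0.0326
finger_force: 60.8
time_s: 17.02
position: [0.5034, -0.3503, 0.0355]
orientation: [0.0, 0.934, -0.358, 0.0]
force: [-1.7, 0.6, -1.8]
grip_width: 0.0325
finger_force: 61.0
```

```bash
python3 -m handwheel '[[[6,0,0,0,0,0,0],[6,0,0,0,0,0,0],[6,0,0,0,0,0,0],[6,0,0,0,0,0,0],[6,0,0,1,0,0,0],[6,0,0,2.5,0,0,0],[6,0,0,3,0,0,0],[6,0,0,3,0,0,0],[6,0,0,2.5,0,0,0],[6,0,0,0.5,0,0,0],[6,0,0,0,0,0,0]]]' && python3 -m handwheel '[[[6,0.19,2.5,0,0,0,6.6],[6,0.19,2.5,0,0,0,6.6],[6,0.19,2.5,0,0,0,6.6],[6,0.19,2.5,0,0,0,6.6],[6,0.19,2.5,0,0,0,6.6],[6,0.19,2.5,0,0,0,6.6],[6,0.19,2.5,0,0,0,6.6],[6,0.19,2.5,0,0,0,6.6],[6,0.19,2.5,0,0,0,6.6],[6,0.19,2.5,0,0,0,6.6],[6,0,0,0,0,0,0],[6,0,0,0,0,0,0]]]'
python3 - <<'E'
from st import *
for n in("top","scene"):
    c,w=grab(n,n+"7.png"); P=w.reshape(-1,3); d=np.hypot(P[:,0]-.5035,P[:,1]+.3505)
    a=P[(d<.03)&(P[:,2]>.095)&(P[:,2]<.106)]; print(n,"tee ring",rect(a),a[:,2].mean(),len(a))
s=bot.sense();print(s["position"],ang(),s["joint_positions"].round(2))
E
```

```text
time_s: 17.93
position: [0.5047, -0.3512, 0.1632]
orientation: [0.0, 0.934, -0.358, 0.003]
force: [0.4, -0.8, -1.0]
grip_width: 0.0601
finger_force: 0.0
time_s: 18.93
position: [0.5216, -0.0985, 0.1591]
orientation: [-0.001, 0.978, 0.209, -0.001]
force: [0.3, -0.7, -0.5]
grip_width: 0.0601
finger_force: 0.0
top tee ring (array([ 503.3, -347.8]), array([30.9, 32.8]), 78.1) 0.09876022557335408 153
scene tee ring (array([ 504.4, -350.1]), array([33. , 34.4]), 67.3) 0.10089204887564675 219
[ 0.52152711 -0.10104408  0.15930365] (np.float64(-66.1105158326469), array([-1.60177324e-03, -2.86337676e-04, -9.99998676e-01])) [ 0.21  0.31 -0.16  1.94  0.06  0.9  -1.14]
```

The tee is within about 1 mm of its disc centre in both cameras. On to the gauge.

```bash
python3 -m handwheel '[[[6,0.19,2.5,0,0,0,6.67],[6,0.19,2.5,0,0,0,6.67],[6,0.19,2.5,0,0,0,6.67],[6,0.19,2.5,0,0,0,6.67],[6,0.19,2.5,0,0,0,6.67],[6,0.19,2.5,0,0,0,6.67],[6,0.19,2.5,0,0,0,6.67],[6,0.19,2.5,0,0,0,6.67],[6,0.19,2.5,0,0,0,6.67]]]' && python3 -m handwheel '[[[6,0.19,2.5,0,0,0,6.67],[6,0.19,2.5,0,0,0,6.67],[6,0.19,2.5,0,0,0,6.67],[6,0.19,2.5,0,0,0,6.67],[6,0.19,2.5,0,0,0,6.67],[6,0.19,2.5,0,0,0,6.67],[6,0.19,2.5,0,0,0,6.67],[6,0.19,2.4,0,0,0,6.67],[6,0.19,2.2,0,0,0,6.67],[6,0,0,0,0,0,0],[6,0,0,0,0,0,0],[6,0,0,0,0,0,0]]]'
python3 - <<'E'
from st import *
c,w=grab("wrist","w8.png"); s=bot.sense();print(s["position"],ang(),s["joint_positions"].round(2))
P=w.reshape(-1,3); d=np.hypot(P[:,0]-.5552,P[:,1]-.3467)
for z0,z1 in((.078,.088),(.088,.097),(.097,.106)):
    a=P[(d<.045)&(P[:,2]>z0)&(P[:,2]<z1)]; print("gauge",rect(a) if len(a) else 0,len(a))
a=P[(d<.045)&(P[:,2]>.020)&(P[:,2]<.028)]; print("foot",rect(a) if len(a) else 0,len(a))
E
```

```text
time_s: 19.78
position: [0.5396, 0.1241, 0.1596]
orientation: [0.0, 0.742, 0.67, -0.0]
force: [0.2, -0.1, -0.0]
grip_width: 0.0597
finger_force: 0.0
time_s: 20.78
position: [0.5571, 0.3436, 0.1592]
orientation: [-0.0, 0.311, 0.951, -0.001]
force: [-1.3, -0.5, -0.3]
grip_width: 0.0599
finger_force: 0.0
[0.55723604 0.34331956 0.15940918] (np.float64(53.814483408389755), array([-3.62714533e-04, -2.03205745e-03, -9.99997870e-01])) [-0.18  0.58 -0.67  1.62  0.4   1.08 -0.02]
gauge (array([553.9, 347.5]), array([26.1, 57.8]), 54.2) 312
gauge (array([553.5, 347.2]), array([26.6, 50.2]), 53.5) 901
gauge (array([553.8, 347. ]), array([26., 33.]), 53.1) 1425
foot (array([550.6, 348.8]), array([52. , 46.3]), 54.8) 680
```

View pics/w8.png

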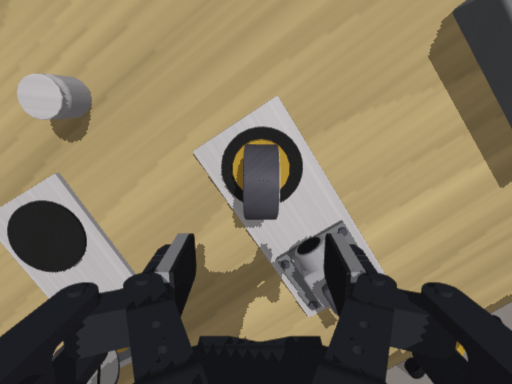

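Wrist view: gauge drum at (262,180) lies along the tool axis, centred on its disc at (262,167). The valve sample at (310,265) is clear of the closing line. The emptied gauge station disc is at (47,235). Going down.

```bash
python3 -m handwheel '[[[6,0,0,-1.5,0,0,0],[6,0,0,-2.5,0,0,0],[6,0,0,-1.5,0,0,0],[6,0,0,0,0,0,0],[6,0,0,0,0,0,0],[6,0,0,0,0,0,0]]]'
```

```text
time_s: 21.33
position: [0.5569, 0.3459, 0.1058]
orientation: [0.0, 0.309, 0.951, 0.0]
force: [-0.6, 0.4, 0.1]
grip_width: 0.06
finger_force: 0.0
```

```bash
python3 -m handwheel '[[[6,-0.2,0.05,-1.5,0,0,0],[6,0,0,-2.5,0,0,0],[6,0,0,-1.7,0,0,0],[6,0,0,-1,0,0,0],[6,0,0,-0.4,0,0,0],[6,0,0,0,0,0,0],[6,0,0,0,0,0,0],[6,0,0,0,0,0,0]]]' 60 && python3 -m handwheel '[[[0,0,0,0,0,0,0],[0,0,0,0,0,0,0],[0,0,0,0,0,0,0],[0,0,0,0,0,0,0],[0,0,0,0,0,0,0],[0,0,0,0,0,0,0],[0,0,0,0,0,0,0]]]'
```

```text
time_s: 22.0
position: [0.5553, 0.3471, 0.0356]
orientation: [0.001, 0.309, 0.951, 0.001]
force: [-0.5, 0.0, -0.1]
grip_width: 0.0601
finger_force: 0.0
time_s: 22.58
position: [0.5549, 0.3465, 0.0349]
orientation: [0.0, 0.309, 0.951, 0.0]
force: [-0.6, -1.0, 5.6]
grip_width: 0.0254
finger_force: 60.1
```

```bash
python3 -m handwheel '[[[0,0,0,0.5,0,0,0],[0,0,0,1.5,0,0,0],[0,0,0,2.5,0,0,0],[0,0,0,2.5,0,0,0],[0,0,0,2.5,0,0,0],[0,0,0,2,0,0,0],[0,0,0,1,0,0,0],[0,0,0,0,0,0,0]]]' && python3 -m handwheel '[[[0,-0.35,-1.1,0,0,0,0],[0,-0.72,-2.25,0,0,0,0],[0,-0.72,-2.25,0,0,0,0],[0,-0.72,-2.25,0,0,0,0],[0,-0.72,-2.25,0,0,0,0],[0,-0.72,-2.25,0,0,0,0],[0,-0.72,-2.25,0,0,0,0],[0,-0.72,-2.25,0,0,0,0],[0,-0.72,-2.25,0,0,0,0],[0,-0.72,-2.25,0,0,0,0],[0,-0.3,-1.1,0,0,0,0],[0,0,0,0,0,0,0]]]' && python3 -m handwheel '[[[0,0,0,-1,0,0,0],[0,0,0,-2,0,0,0],[0,0,0,-2,0,0,0],[0,0,0,-1,0,0,0],[0,0,0,0,0,0,0],[0,0,0,0,0,0,0],[0,0,0,0,0,0,0]]]'
python3 - <<'E'
from st import *
for n in("top","scene"):
    try: print(n,"valve_st",disc(n,.5558,.3462))
    except Exception as e: print(n,"none")
s=bot.sense();print(s["position"],ang(),s["joint_positions"].round(2),s["force"])
E
```

```text
time_s: 23.25
position: [0.5554, 0.3473, 0.1622]
orientation: [0.001, 0.309, 0.951, 0.002]
force: [-0.4, 0.8, -3.9]
grip_width: 0.0256
finger_force: 59.3
time_s: 24.25
position: [0.4813, 0.1175, 0.1575]
orientation: [-0.001, 0.311, 0.951, -0.002]
force: [-0.0, 0.0, -3.7]
grip_width: 0.0253
finger_force: 59.7
time_s: 24.83
position: [0.4837, 0.1228, 0.0997]
orientation: [0.0, 0.308, 0.951, 0.001]
force: [-0.4, 0.5, -3.4]
grip_width: 0.0255
finger_force: 59.6
top valve_st (array([555.5, 346.6,  36.8]), np.int32(664))
scene valve_st (array([557.7, 345.1,  36.8]), np.int32(596))
[0.48396423 0.12243554 0.10002945] (np.float64(54.078747852767115), array([ 1.78185766e-03,  6.80507850e-04, -9.99998181e-01])) [ 0.19  0.42 -0.68  2.04  0.36  0.8   0.24] [ 0.40920465  0.35255294 -3.45453611]
```

```bash
python3 -m handwheel '[[[0,-0.05,0,-1.5,0,0,0],[0,0,0,-2,0,0,0],[0,0,0,-1.2,0,0,0],[0,0,0,-0.8,0,0,0],[0,0,0,-0.5,0,0,0],[0,0,0,-0.2,0,0,0],[0,0,0,0,0,0,0],[0,0,0,0,0,0,0],[0,0,0,0,0,0,0]]]' && python3 -m handwheel '[[[0,0,0,-0.1,0,0,0],[0,0,0,0,0,0,0],[0,0,0,0,0,0,0]]]'
```

```text
time_s: 25.68
position: [0.4832, 0.122, 0.0377]
orientation: [0.001, 0.309, 0.951, 0.0]
force: [0.5, -0.6, -3.6]
grip_width: 0.0255
finger_force: 59.7
time_s: 25.93
position: [0.4828, 0.1218, 0.0363]
orientation: [0.0, 0.309, 0.951, 0.0]
force: [-0.0, 0.4, -2.8]
grip_width: 0.0253
finger_force: 59.7
```

```bash
python3 -m handwheel '[[[0,0,0,-0.1,0,0,0],[0,0,0,0,0,0,0],[0,0,0,0,0,0,0]]]';  python3 -m handwheel '[[[0,0,0,-0.1,0,0,0],[0,0,0,0,0,0,0],[0,0,0,0,0,0,0]]]'
```

```text
time_s: 26.18
position: [0.4826, 0.1218, 0.035]
orientation: [-0.0, 0.309, 0.951, -0.0]
force: [0.4, 0.3, -3.1]
grip_width: 0.0253
finger_force: 59.7
time_s: 26.43
position: [0.4828, 0.1218, 0.0348]
orientation: [0.0, 0.309, 0.951, -0.0]
force: [-3.2, -1.2, 5.5]
grip_width: 0.0254
finger_force: 61.0
```

```bash
python3 -m handwheel '[[[5,0,0,0.05,0,0,0],[5,0,0,0,0,0,0],[5,0,0,0,0,0,0],[5,0,0,0,0,0,0],[5,0,0,1,0,0,0],[5,0,0,2.5,0,0,0],[5,0,0,3,0,0,0],[5,0,0,3,0,0,0],[5,0,0,2.5,0,0,0],[5,0,0,0.5,0,0,0],[5,0,0,0,0,0,0]]]' && python3 -m handwheel '[[[5,0,-1.2,0,0,0,0],[5,0,-2.4,0,0,0,0],[5,0.05,-2.4,0,0,0,1],[5,0.05,-2.4,0,0,0,1],[5,0.05,-2.4,0,0,0,1],[5,0.05,-2.4,0,0,0,0],[5,0.05,-2.4,0,0,0,0],[5,0.05,-2.4,0,0,0,0],[5,0.05,-2.4,0,0,0,0],[5,0.05,-2.4,0,0,0,0],[5,0,-2.4,0,0,0,0],[5,0,0,0,0,0,0]]]' && python3 -m handwheel '[[[5,0,0,0,0,0,0],[5,0,0,0,0,0,0],[5,0,0,0,0,0,0]]]'
python3 - <<'E'
from st import *
c,w=grab("wrist"); s=bot.sense();print(s["position"],ang(),s["joint_positions"].round(2))
P=w.reshape(-1,3); d=np.hypot(P[:,0]-.4867,P[:,1]+.1304); a=P[(d<.07)&(P[:,2]>.076)&(P[:,2]<.088)]; print("lever",rect(a),len(a))
for n in("top","scene"):
    c,w=grab(n); P=w.reshape(-1,3); d=np.hypot(P[:,0]-.4834,P[:,1]-.122)
    for z0,z1 in((.088,.097),(.097,.106)):
        a=P[(d<.045)&(P[:,2]>z0)&(P[:,2]<z1)]; print(n,"gauge",rect(a) if len(a)>5 else 0,len(a))
E
```

```text
time_s: 27.35
position: [0.4841, 0.1223, 0.162]
orientation: [0.002, 0.309, 0.951, 0.001]
force: [-0.1, -0.4, -0.9]
grip_width: 0.05
finger_force: 0.0
time_s: 28.35
position: [0.4851, -0.1357, 0.158]
orientation: [-0.001, 0.287, 0.958, -0.001]
force: [-0.7, 0.0, -0.3]
grip_width: 0.0499
finger_force: 0.0
time_s: 28.6
position: [0.4863, -0.1289, 0.1591]
orientation: [-0.001, 0.283, 0.959, 0.0]
force: [1.1, -0.7, -0.4]
grip_width: 0.0499
finger_force: 0.0
[ 0.4865048  -0.1288238   0.15929505] (np.float64(57.18462579093493), array([-5.65547195e-04,  6.02979549e-04, -9.99999658e-01])) [ 0.67  0.32 -0.64  1.98  0.24  0.91  0.91]
lever (array([ 502. , -142.4]), array([14. , 73.5]), 57.4) 1540
top gauge (array([481.4, 123.7]), array([26.9, 52.9]), 51.7) 107
top gauge (array([480.7, 124.8]), array([26.3, 34.1]), 54.0) 120
scene gauge (array([485.1, 120.9]), array([26.5, 47.4]), 53.6) 85
scene gauge (array([484.6, 121.1]), array([26. , 33.7]), 57.4) 114
```

The gauge is within about 1 mm of its disc centre. Picking up the parked valve.

```bash
python3 -m handwheel '[[[4.5,-0.05,-0.2,-1.5,0,0,0],[4.5,0,0,-2.5,0,0,0],[4.5,0,0,-2.5,0,0,0],[4.5,0,0,-2.5,0,0,0],[4.5,0,0,-1.5,0,0,0],[4,0,0,-1,0,0,0],[4,0,0,-0.6,0,0,0],[4,0,0,0,0,0,0],[4,0,0,0,0,0,0],[4,0,0,0,0,0,0]]]' 60
```

```text
time_s: 29.58
position: [0.4871, -0.1322, 0.0396]
orientation: [0.001, 0.283, 0.959, 0.0]
force: [-0.1, -0.1, -0.2]
grip_width: 0.0398
finger_force: 0.0
```

```bash
python3 -m handwheel '[[[4,0,0,-0.2,0,0,0],[4,0,0,0,0,0,0],[0,0,0,0,0,0,0],[0,0,0,0,0,0,0],[0,0,0,0,0,0,0],[0,0,0,0,0,0,0],[0,0,0,0,0,0,0],[0,0,0,0,0,0,0]]]' 60
```

```text
time_s: 30.25
position: [0.4865, -0.1321, 0.0369]
orientation: [0.0, 0.283, 0.959, 0.0]
force: [0.8, 1.2, 4.5]
grip_width: 0.0129
finger_force: 59.4
```

```bash
python3 -m handwheel '[[[0,0,0,0.5,0,0,0],[0,0,0,1.5,0,0,0],[0,0,0,2.5,0,0,0],[0,0,0,2.5,0,0,0],[0,0,0,2.5,0,0,0],[0,0,0,2,0,0,0],[0,0,0,1.5,0,0,0],[0,0,0,0,0,0,0],[0,0,0,0,0,0,0]]]' && python3 -m handwheel '[[[0,0.2,1.2,0,0,0,0],[0,0.35,2.4,0,0,0,0],[0,0.35,2.4,0,0,0,0],[0,0.35,2.4,0,0,0,0],[0,0.35,2.4,0,0,0,0],[0,0.35,2.4,0,0,0,0],[0,0.35,2.4,0,0,0,0],[0,0.35,2.4,0,0,0,0],[0,0.35,2.4,0,0,0,0],[0,0.35,2.4,0,0,0,0],[0,0.35,2.4,0,0,0,0]]]' && python3 -m handwheel '[[[0,0.35,2.4,0,0,0,0],[0,0.35,2.4,0,0,0,0],[0,0.35,2.4,0,0,0,0],[0,0.35,2.4,0,0,0,0],[0,0.35,2.4,0,0,0,0],[0,0.35,2.4,0,0,0,0],[0,0.4,2.4,0,0,0,0],[0,0.4,2.4,0,0,0,0],[0,0.4,2.2,0,0,0,0],[0,0.15,1.0,0,0,0,0],[0,0,0,0,0,0,0],[0,0,0,0,0,0,0]]]' && python3 -m handwheel '[[[0,0,0,-1,0,0,0],[0,0,0,-2,0,0,0],[0,0,0,-2,0,0,0],[0,0,0,-1,0,0,0],[0,0,0,0,0,0,0],[0,0,0,0,0,0,0],[0,0,0,0,0,0,0]]]'
```

```text
time_s: 31.0
position: [0.4857, -0.1326, 0.1664]
orientation: [-0.0, 0.284, 0.959, -0.0]
force: [1.0, 0.5, -4.6]
grip_width: 0.0128
finger_force: 58.9
time_s: 31.92
position: [0.5217, 0.1203, 0.1643]
orientation: [-0.002, 0.283, 0.959, -0.001]
force: [-0.4, -0.1, -3.2]
grip_width: 0.0128
finger_force: 58.9
time_s: 32.92
position: [0.5567, 0.343, 0.1646]
orientation: [-0.001, 0.283, 0.959, -0.001]
force: [-0.6, -0.6, -4.7]
grip_width: 0.0129
finger_force: 59.0
time_s: 33.5
position: [0.5583, 0.3439, 0.1076]
orientation: [0.0, 0.284, 0.959, 0.001]
force: [-0.8, 0.2, -3.2]
grip_width: 0.0128
finger_force: 59.0
```

```bash
python3 -m handwheel '[[[0,-0.1,0.15,-1.5,0,0,0],[0,0,0,-2,0,0,0],[0,0,0,-1.5,0,0,0],[0,0,0,-1,0,0,0],[0,0,0,-0.5,0,0,0],[0,0,0,-0.3,0,0,0],[0,0,0,0,0,0,0],[0,0,0,0,0,0,0],[0,0,0,0,0,0,0]]]' && python3 -m handwheel '[[[0,0,0,-0.1,0,0,0],[0,0,0,0,0,0,0],[0,0,0,0,0,0,0]]]'
```

```text
time_s: 34.25
position: [0.5572, 0.3458, 0.0395]
orientation: [0.0, 0.284, 0.959, 0.001]
force: [-0.1, -0.8, -3.7]
grip_width: 0.0132
finger_force: 59.0
time_s: 34.5
position: [0.5568, 0.3453, 0.0379]
orientation: [0.0, 0.284, 0.959, 0.0]
force: [-0.3, -1.0, -4.2]
grip_width: 0.0127
finger_force: 59.0
```

```bash
python3 -m handwheel '[[[0,0,0,-0.1,0,0,0],[0,0,0,0,0,0,0],[0,0,0,0,0,0,0]]]'; python3 -m handwheel '[[[0,0,0,-0.1,0,0,0],[0,0,0,0,0,0,0],[0,0,0,0,0,0,0]]]'
```

```text
time_s: 34.75
position: [0.5569, 0.3455, 0.037]
orientation: [0.0, 0.284, 0.959, 0.0]
force: [0.2, 0.1, -0.5]
grip_width: 0.0126
finger_force: 59.5
time_s: 35.0
position: [0.557, 0.3456, 0.037]
orientation: [0.0, 0.284, 0.959, 0.0]
force: [-3.1, -1.6, 7.6]
grip_width: 0.0131
finger_force: 60.6
```

Contact. Releasing, lifting, backing off to clear the cameras, then verifying.

```bash
python3 -m handwheel '[[[4,0,0,0.05,0,0,0],[4,0,0,0,0,0,0],[4,0,0,0,0,0,0],[4,0,0,0,0,0,0],[4,0,0,1,0,0,0],[4,0,0,2.5,0,0,0],[4,0,0,3,0,0,0],[4,0,0,3,0,0,0],[4,0,0,2.5,0,0,0],[4,0,0,0.5,0,0,0],[4,0,0,0,0,0,0]]]' && python3 -m handwheel '[[[4,-0.5,-2.5,0,0,0,0],[4,-0.5,-2.5,0,0,0,0],[4,-0.5,-2.5,0,0,0,0],[4,-0.5,-2.5,0,0,0,0],[4,-0.5,-2.5,0,0,0,0],[4,-0.5,-2.5,0,0,0,0],[4,-0.5,-2.5,0,0,0,0],[4,-0.5,-2.5,0,0,0,0],[4,-0.5,-2.5,0,0,0,0],[4,-0.5,-2.5,0,0,0,0],[4,-0.5,-2.5,0,0,0,0],[4,0,0,0,0,0,0]]]' && python3 -m handwheel '[[[4,-0.5,-2.5,0,0,0,0],[4,-0.5,-2.5,0,0,0,0],[4,-0.5,-2.5,0,0,0,0],[4,-0.5,-2.5,0,0,0,0],[4,-0.5,-2.5,0,0,0,0],[4,-0.5,-2.5,0,0,0,0],[4,0,0,0,0,0,0],[4,0,0,0,0,0,0],[4,0,0,0,0,0,0]]]'
python3 - <<'E'
from st import *
print("pos",bot.sense()["position"])
for n in("top","scene"):
    c,w=grab(n,n+"9.png"); P=w.reshape(-1,3)
    def f(nm,x,y,r,z0,z1):
        d=np.hypot(P[:,0]-x,P[:,1]-y); a=P[(d<r)&(P[:,2]>z0)&(P[:,2]<z1)]; print(n,nm,rect(a) if len(a)>5 else 0,len(a))
    f("lever",.5562,.346,.07,.076,.088); f("gauge",.4834,.122,.04,.097,.106); f("tee",.5036,-.3499,.03,.095,.106)
    f("jar",.394,.008,.03,.04,.055); f("can",.394,.241,.03,.04,.055)
    z=np.load(n+"1.npz"); P=z["w"].reshape(-1,3); f("jar0",.394,.008,.03,.04,.055); f("can0",.394,.241,.03,.04,.055)
E
```

```text
time_s: 35.92
position: [0.5577, 0.3465, 0.1641]
orientation: [0.002, 0.284, 0.959, 0.002]
force: [-0.7, 0.0, -0.3]
grip_width: 0.04
finger_force: 0.0
time_s: 36.92
position: [0.4997, 0.0639, 0.1592]
orientation: [-0.002, 0.287, 0.958, -0.003]
force: [0.6, -1.0, -0.8]
grip_width: 0.0401
finger_force: 0.0
time_s: 37.67
position: [0.4713, -0.079, 0.1605]
orientation: [-0.001, 0.283, 0.959, 0.0]
force: [0.4, 0.1, 0.1]
grip_width: 0.0398
finger_force: 0.0
pos [ 0.47131224 -0.07898924  0.16051694]
top lever (array([572.8, 336.3]), array([15.3, 73.9]), 57.3) 178
top gauge (array([479.8, 125.3]), array([25.3, 35.2]), 49.5) 109
top tee (array([ 502.9, -348.2]), array([31.9, 33.4]), 42.1) 147
top jar (array([394.2,  10.4]), array([34.5, 34.1]), 89.9) 169
top can (array([395.8, 241.8]), array([34. , 35.6]), 41.2) 175
top jar0 (array([395.6,   9.5]), array([33.1, 35.5]), 43.0) 166
top can0 (array([396.1, 242.8]), array([34.8, 34.5]), 77.9) 174
scene lever (array([574.8, 333.1]), array([12.7, 73.5]), 57.3) 156
scene gauge (array([484.4, 121.5]), array([26.4, 35.4]), 54.1) 119
scene tee (array([ 504.7, -350.2]), array([33.5, 32.6]), 13.3) 223
scene jar (array([397.3,   8.2]), array([35.3, 34.2]), 75.3) 157
scene can (array([397.4, 240. ]), array([34.4, 34. ]), 62.0) 137
scene jar0 (array([398.3,   7.9]), array([35.4, 35.7]), 75.1) 161
scene can0 (array([396.8, 239.4]), array([35.2, 33.4]), 5.6) 147
```

View pics/scene9.png

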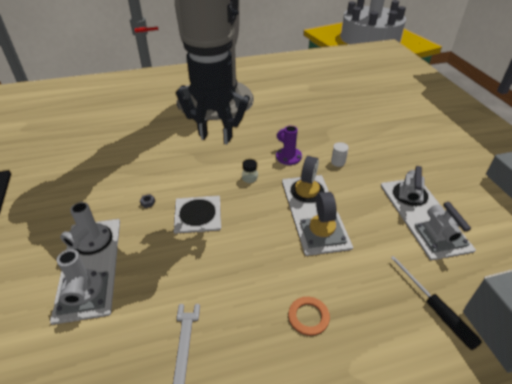

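Scene: tee at (90,225) beside the tee sample, gauge at (308,178) beside the gauge sample, and valve at (411,188) beside the valve sample. All three stand upright within about 1–2 mm of their disc centres. The rest at (197,212) is empty, the jar and can have not moved, and the arm is clear.

```bash
python3 -c "
from station import bot
print(bot.hand_in())"
```

```text
the job is handed in; nothing more can be done
None
```

The job is handed in at about 38 s: tee, gauge and valve each stand upright within about 1–2 mm of the centre of their matching station's disc, the valve having been parked on the rest on the way, and the jar and can have not moved.

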